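Wind the bench press down one turn

ROBOT

A 6-joint arm with a two-finger parallel gripper is mounted at the origin on a cart in front of the work surface, level with it; the furniture and walls round the work are solid. World frame = base frame: x ahead of the robot, y to its left, z up, the work surface at z = 0. Lengths are in mm, angles in degrees, forces in N, time in s.
With the tool pointing down it reaches from about 350 to 850 mm from the base axis. Payload 8.1 kg.
Tool frame: the origin (TCP) lies on the centre line of the jaws, within the pads' length; the fingertips stand 11 mm ahead of it and the grasp point (between the pads) lies 8 mm behind it; z points along the fingers, y is the direction in which the jaws open and shut (so a half turn about z gives the same grasp; the last joint's range is limited). The gripper opens to 85 mm and grips with 20 to 120 N. Pads are 22 mm wide; open, the fingers measure 114 mm over their backs; the gripper's body (76 mm by 85 mm) begins 54 mm behind the grasp point. The pads swing forward as they close: fully open they stand 13 mm farther back than shut.
Start: joints at [62.372, 7.471, 85.268, -0, 87.261, -4.893], TCP at [231.861, 553.395, 242.292] pointing down, gripper open.
Joint ranges: [-169.43, 169.43], [-51.17, 129.36], [1.28, 143.12], [-76.62, 256.62], [0, 156.53], [-152.29, 152.29]. Speed limits (degrees/s): [136.94, 136.94, 159.86, 180, 180, 180].

INTERFACE

Orientations are given as [roll, pitch, yaw] about the fixed x, y, z axes, in that order (R = Rz(yaw) Ry(pitch) Rx(roll)).
In Python, from bench import telemetry, viewer, r gives the robot as it stands.
- The arm moves only by the shell command python3 -m inch 'ROWS' [FORCE]. ROWS is JSON, a list of rows, each a list of 3 entries, a list of its own where there are three numbers: the shift along the tool's x, y, z in cm, then the turn, a rotation vector about the tool's x, y, z in rad, then the opening, from 0 (shut) to 1 (fully open). A call has 1 to 20 rows; each row is the pose to reach, as a shift and turn from the pose commanded when the call began, along the tool's axes at that moment; what a row does not reach only later rows make up. A row lasts 1/10 s, in which the tool goes at most 50 mm and 8.59 degrees, less where a joint would pass 70% of its speed; a pose out of reach is approached as far as the arm can. A call with a gripper value outside its range is refused whole. The fingers move at their own pace and stop on an object; FORCE is the grip in N (left out, the last holds). Time passes only in rows, so rows that repeat a pose let the fingers close. It gives the time, the measured TCP pose, the force and the opening at its end, in the units of the state.
- telemetry.sense(): the state, without advancing time (a new reading comes with each control period).
- viewer.snapshot(name): name is "side" or "top" or "wrist"; returns the picture (384x512x3 uint8, red, green, blue); there is no depth.
- viewer.camera_model(name): a dict with "fx", "fy", "cx", "cy" (pixels), "cam_to_world" (4x4, takes a point from camera to world coordinates); the wrist camera has in their place "mount" (4x4, takes a point from camera to tool coordinates, whose origin is the TCP and whose axes are the flange's). Camera axes: x right, y down, z forward; pixel columns grow to the right and rows downward; lengths in mm; the calibration is good to about 2 mm. A picture is of the moment at which its call begins: read the wrist's pose just before it. camera_model takes no time and is no camera call.
- r.hand_in(): hands the job in, once; it reports no verdict.
The state is a dict: "time": time; "joint_pos": joint angles; "qd": joint speeds; "joint_efforts": joint torques, N m; "tool_pos": TCP position; "tcp_rot": TCP orientation; "ft_force": force on the tool from outside, world axes, zero at the start; "wrist_torque": the same for the moment, N m; "finger_gap": finger opening in mm.
Only numpy, scipy, OpenCV 4.12 (cv2) and the standard library are available. Lean on these libraries where they do the work, as an engineer would, in place of code of your own. Each camera call takes 0.05 s, during which the arm holds its last target.

TASK

The tile press must come down by one screw pitch: push its hand wheel round clockwise (seen from above) through exactly one full turn, so that the handle comes back to the place where it stands now. Push the upright handle on the wheel with a fingertip or the outside of the fingers, without gripping it. Leave the tile in the press and all the things round it where they are, and finish clear of everything.

Things in the scene. Friction and masses are not known exactly. Their poses are not given: they have to be found in the camera images.
- press: small grey bench screw press, fixed to the table; bed 170 mm (x) by 220 mm (y), two upright steel columns, one at each y end, joined by a crosshead whose top is 148 mm above the table (nuts on it reach 163 mm). Origin at the centre of the bed's underside on the table, z up. The wheel lies level on top of the press
- wheel_centre (a point): point on the wheel's upright axis, 212 mm above the table, level with the middle of the handle. The steel hub here is 42 mm across up to 190 mm above the table, and the 15 mm screw in it ends 207 to 224 mm above the table
- handle_mid (a point): middle of the wheel's upright wooden handle, 212 mm above the table. The handle is a round peg, 17 to 23 mm thick, standing on the rim (a 14 mm steel bar) at a radius of 75 mm from the wheel's axis, free from 182 mm (top of the rim) to 236 mm above the table; it goes round with the wheel
- press_wheel (a joint): angle of the hand wheel (rad), grows clockwise seen from above; at 0 the handle lies on the -x side of the press, straight from wheel_centre along the press's own -x axis. It starts anywhere from -1.5 to 1.5 and one turn adds 6.28. There is no stop within that turn. About 3 to 5 N at the handle move it, and it stays where it is left
- wheel_handle: the handle as a body, turning easily on its own pin; origin in its axis at its foot, 187 mm above the table
- tile_on_bat: small loose pale test tile, 66 x 36 x 7 mm, lying inside the press under its plate; leave it
- grey_pot: loose grey clay pot standing rim down, 101 mm across, 101 mm high, origin under its centre; leave it
- cup: loose terracotta cup, 72 mm across, 80 mm high, origin under its centre; leave it
- small_cup: loose speckled cup, 62 mm across, 60 mm high, origin under its centre; leave it
- calliper_tool: loose flat steel calliper, 67 x 130 x 6 mm; leave it
- trim_tool: loose ribbon tool with a wooden middle, 23 x 181 x 16 mm; leave it
- jar: loose white jar with a screw cap, 48 mm across, 68 mm high, origin under its centre; leave it

How it is judged:
By the outcome, as a careful person would: the job done as asked, in the order asked, and still so for the second after the job is handed in, with the robot touching nothing.
It also fails if it takes over 59 s, if anything falls off the work surface, if the arm or the gripper's body presses on something with over 40 N, if the wrist force passes 120 N, or if a joint passes its speed limit or range.

## Working session

There is one attempt and no reset: what is moved stays moved. The work goes in short steps, Python scripts to look and compute and a shell command to move; the robot and the scene stay as the last step left them, time stands still between calls to the robot, and variables do not carry over. Pictures are saved under pics/ and viewed, and the job is handed in when it is done.

```bash
ls; mkdir -p pics
python3 - <<'E'
from bench import telemetry, viewer, r
import cv2
s=telemetry.sense(); print(s)
for n in("side","top","wrist"):
    cv2.imwrite(f"pics/{n}0.png",viewer.snapshot(n)[:,:,::-1]); print(n,viewer.camera_model(n))
E
```

```text
pics
{'time': 0.0, 'joint_pos': array([ 6.23736003e+01,  7.51487123e+00,  8.53307414e+01,  1.64039007e-03,
        8.72611963e+01, -4.89245693e+00]), 'qd': array([ 0.02237122, -0.05806647, -0.01689089, -0.02135465,  0.01415334,
        0.07475283]), 'joint_efforts': array([-1.80516148e-03, -5.69405973e+01, -5.00557387e+01, -2.90389371e-04,
        1.49467302e-02, -2.00429395e-05]), 'tool_pos': array([231.58601989, 552.92351446, 241.23286929]), 'tcp_rot': array([-1.79893720e+02, -1.07416666e-02,  1.57265967e+02]), 'ft_force': array([ 0.65265313, -0.93685894,  0.34796992]), 'wrist_torque': array([ 0.0127797 , -0.02201268,  0.01499874]), 'finger_gap': 85.33699382864592}
side {'fx': 458.27230062992686, 'fy': 458.27230062992686, 'cx': 257.7961563762463, 'cy': 185.98367291365443, 'cam_to_world': array([[-9.31105257e-01, -1.77665796e-01,  3.18555906e-01,
         9.09270675e+01],
       [-3.64718331e-01,  4.41873478e-01, -8.19590366e-01,
         1.26474312e+03],
       [ 4.85176803e-03, -8.79308077e-01, -4.76228691e-01,
         8.91182100e+02],
       [ 0.00000000e+00,  0.00000000e+00,  0
[... 268 characters left out ...]
1e-01, -4.80414201e-02,  1.39216589e-02,
        -3.76585503e-01],
       [-3.54272890e-03, -2.09689258e-01, -9.77761660e-01,
         1.20164247e+03],
       [ 0.00000000e+00,  0.00000000e+00,  0.00000000e+00,
         1.00000000e+00]])}
wrist {'fx': 303.34001955884537, 'fy': 303.34001955884537, 'cx': 254.34596603788327, 'cy': 188.44771039169703, 'mount': array([[ 2.59944084e-04, -9.62652838e-01, -2.70738706e-01,
         6.79213563e+01],
       [ 9.99999928e-01,  1.75261256e-04,  3.36960758e-04,
        -6.13165732e-01],
       [-2.76926224e-04, -2.70738774e-01,  9.62652814e-01,
        -1.31274127e+02],
       [ 0.00000000e+00,  0.00000000e+00,  0.00000000e+00,
         1.00000000e+00]])}
```

View pics/side0.png

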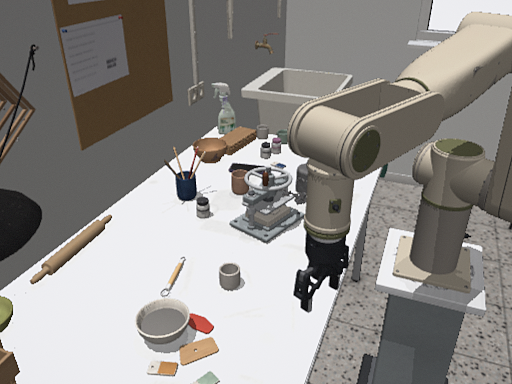

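View pics/top0.png

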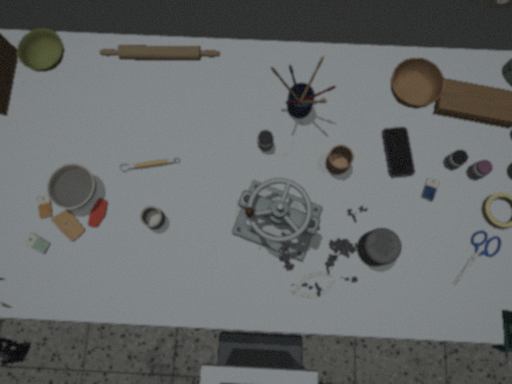

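View pics/wrist0.png

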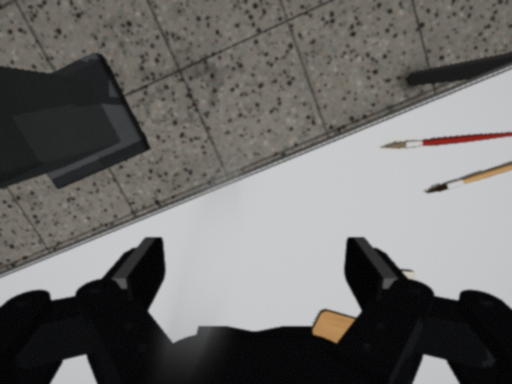

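Run:
```python
import cv2
a=cv2.imread("pics/top0.png")[165:270,215:400]; cv2.imwrite("pics/topc.png",cv2.resize(a,None,fx=4,fy=4,interpolation=cv2.INTER_CUBIC))
a=cv2.imread("pics/side0.png")[155:245,190:330]; cv2.imwrite("pics/sidec.png",cv2.resize(a,None,fx=5,fy=5,interpolation=cv2.INTER_CUBIC))
```

```text
(no output)
```

View pics/topc.png

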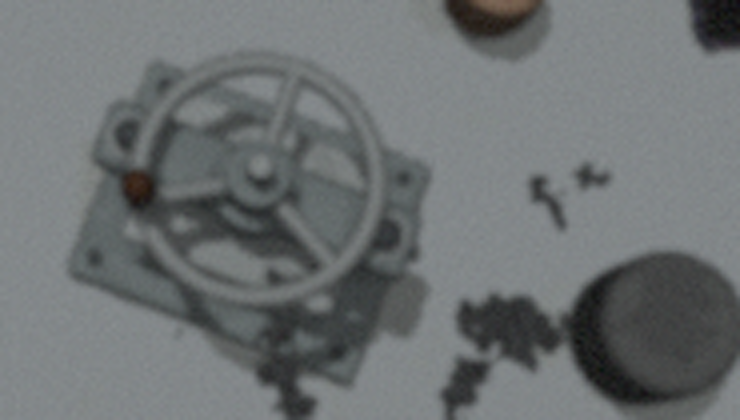

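View pics/sidec.png

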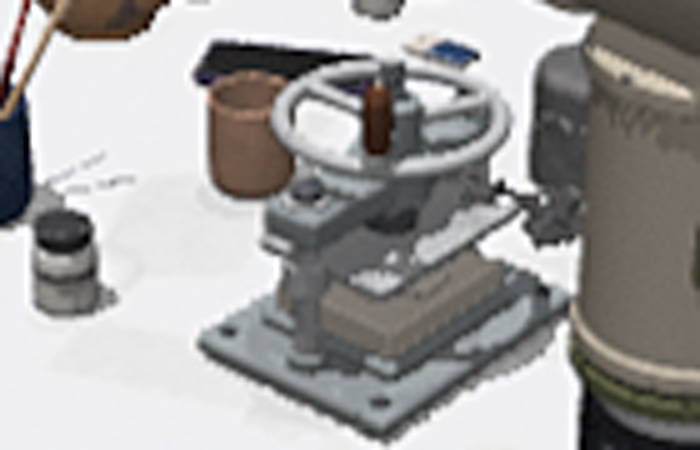

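```bash
cat > h.py <<'E'
import numpy as np, cv2
from bench import telemetry, viewer, r
def ray(n,uv):
    m=viewer.camera_model(n); T=m["cam_to_world"]
    d=T[:3,:3]@np.array([(uv[0]-m["cx"])/m["fx"],(uv[1]-m["cy"])/m["fy"],1]); return T[:3,3],d
def plane(n,uv,z):
    o,d=ray(n,uv); return o+d*(z-o[2])/d[2]
def two(a,ua,b,ub):
    o1,d1=ray(a,ua);o2,d2=ray(b,ub);A=np.c_[d1,-d2];t=np.linalg.lstsq(A,o2-o1,rcond=None)[0]
    p,q=o1+d1*t[0],o2+d2*t[1];return (p+q)/2,np.linalg.norm(p-q)
def handle(img,box):
    x0,y0,x1,y1=box; s=img[y0:y1,x0:x1].astype(int)
    m=((s[...,0]-s[...,2]>20)&(s[...,0]<150)).astype(np.uint8)
    n,l,st,c=cv2.connectedComponentsWithStats(m)
    return [(c[i]+[x0,y0],st[i]+np.array([x0,y0,0,0,0])) for i in range(1,n) if st[i,4]>8]
E
python3 - <<'E'
from h import *
t=cv2.imread("pics/top0.png")[:,:,::-1]; s=cv2.imread("pics/side0.png")[:,:,::-1]
ht=handle(t,(240,170,325,250)); hs=handle(s,(250,165,295,190)); print(ht,hs)
for c,_ in ht: print("handle top z224..",plane("top",c,224),plane("top",c,212))
for c,_ in hs: print(plane("side",c,212))
if ht and hs: print(two("top",ht[0][0],"side",hs[0][0]))
print("screw",plane("top",(279.9,207),215))
print("rim", plane("top",(280.3,209.6),178))
# rim ring edge points: left,right,top,bottom
for u in [(248.5,206),(311,209),(279,178.5),(282,240.5)]: print(plane("top",u,178))
print("side screw top",plane("side",(190+392/5,155+64/5),215))
E
```

```text
[(array([248.90909091, 210.68181818]), array([247, 208,   5,   6,  22]))] [(array([265. , 178.6]), array([263, 172,   5,  14,  65]))]
handle top z224.. [544.21158034  41.33935706 224.        ] [546.387857   41.8513963 212.       ]
[541.93899824  40.93634529 212.        ]
(array([544.14199429,  41.26699744, 212.2837819 ]), np.float64(4.458909296319815))
screw [558.58567693 -32.73121995 215.        ]
rim [559.18674858 -35.21529692 178.        ]
[564.44693428  45.000474   178.        ]
[ 564.50811417 -112.07659186  178.        ]
[639.58762256 -28.66152176 178.        ]
[481.8602913  -42.52965935 178.        ]
side screw top [556.90196749 -31.08591271 215.        ]
```

```bash
python3 -m inch '[[[0,0,-5],[0,0,0],0],[[0,0,-5],[0,0,0],0],[[-4,-3.4,-5],[0,0,0.1],0],[[-8,-6.8,-5],[0,0,0.2],0],[[-12,-10.1,-5],[0,0,0.3],0],[[-16,-13.5,-5],[0,0,0.4],0],[[-20,-16.9,-5],[0,0,0.5],0],[[-24,-20.3,-5],[0,0,0.6],0],[[-28,-23.6,-5],[0,0,0.7],0],[[-32,-27,-5],[0,0,0.8],0],[[-36,-30.4,-5],[0,0,0.9],0],[[-40,-33.8,-5],[0,0,0.98],0],[[-43,-36.3,-5],[0,0,0.98],0],[[-45.8,-38.7,-5],[0,0,0.98],0],[[-45.8,-38.7,-5],[0,0,0.98],0],[[-45.8,-38.7,-5],[0,0,0.98],0],[[-45.8,-38.7,-5],[0,0,0.98],0]]'
python3 - <<'E'
from h import *
s=telemetry.sense(); print(s)
for n in("side","top","wrist"): cv2.imwrite(f"pics/{n}1.png",viewer.snapshot(n)[:,:,::-1])
E
```

```text
time: 1.85
tool_pos: [504.5, 20.1, 292.3]
tcp_rot: [180.0, -0.0, 101.1]
ft_force: [0.5, -0.9, 0.6]
finger_gap: 0.0
{'time': 1.85, 'joint_pos': array([-3.55492656e+00, -8.29643727e+00,  9.57797164e+01,  2.38556848e-02,
        9.25228693e+01, -1.46884814e+01]), 'qd': array([ 1.278877  , -0.51162338,  0.1707076 ,  0.0295174 , -0.02351068,
       -0.21753132]), 'joint_efforts': array([-1.17539607e+00, -4.25420237e+01, -5.07233691e+01, -9.72696254e-02,
       -4.10539645e-02, -1.42299247e-02]), 'tool_pos': array([504.49133326,  20.10467754, 292.29704528]), 'tcp_rot': array([ 1.79999904e+02, -2.46127613e-02,  1.01134604e+02]), 'ft_force': array([ 0.47823575, -0.90815482,  0.57676571]), 'wrist_torque': array([-0.01351817, -0.02236178,  0.00643573]), 'finger_gap': 0.004994074456899092}
```

View pics/wrist1.png

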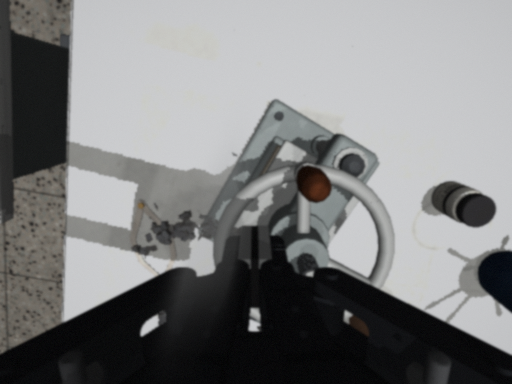

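View pics/side1.png

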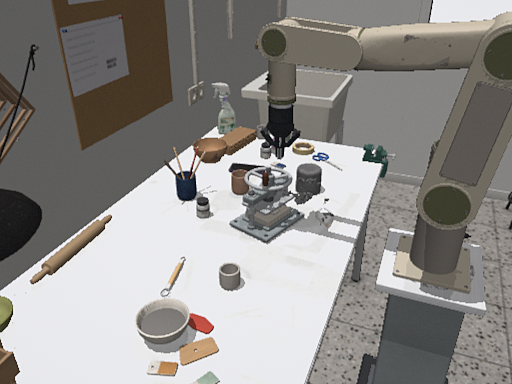

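View pics/top1.png

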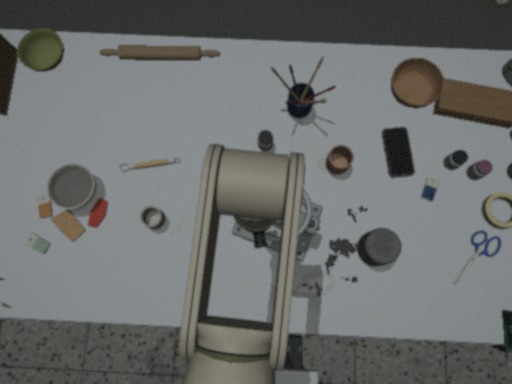

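```bash
cat >> h.py <<'E'
from scipy.spatial.transform import Rotation as Ro
def wplane(s,uv,z):
    m=viewer.camera_model("wrist");M=m["mount"];Rw=Ro.from_euler('xyz',s["tcp_rot"],degrees=True).as_matrix()
    d=Rw@M[:3,:3]@np.array([(uv[0]-m["cx"])/m["fx"],(uv[1]-m["cy"])/m["fy"],1]);o=Rw@M[:3,3]+s["tool_pos"]
    return o+d*(z-o[2])/d[2]
E
python3 - <<'E'
from h import *
s=telemetry.sense(); w=cv2.imread("pics/wrist1.png")[:,:,::-1]
h=handle(w,(280,150,350,215));print(h)
a=w[140:290,200:400];cv2.imwrite("pics/wc.png",cv2.resize(a,None,fx=4,fy=4)[:,:,::-1])
for c,_ in h: print(wplane(s,c,220))
print(wplane(s,(307,262),217))
E
```

```text
[(array([316.15580286, 186.57074722]), array([302, 171,  29,  30, 629]))]
[544.7022039   40.79398189 220.        ]
[553.47288385 -18.90954293 217.        ]
```

View pics/wc.png

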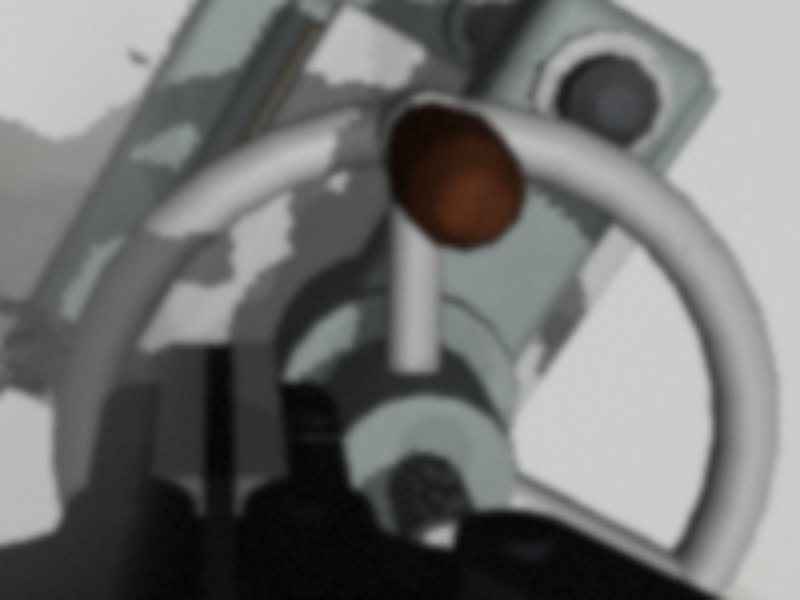

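```bash
python3 - <<'E'
import numpy as np
for a,b,x0,y0 in((-30,88,6.26,-4.32),(96,240,None,None),(248,330,None,None)):
    th=np.arange(a,b+1,8)
    if x0 is None: x0,y0=X,Y
    print(a,'->',b,[[round(7.5*np.cos(np.radians(t))-x0,2),round(7.5*np.sin(np.radians(t))-y0,2)] for t in th])
    X,Y=7.5*np.cos(np.radians(th[-1])),7.5*np.sin(np.radians(th[-1])); print(th[-1])
E
python3 -m inch '[[[0,0,2],[0,0,0],0],[[0,0,4],[0,0,0],0],[[0,0,6],[0,0,0],0],[[0,0,7.5],[0,0,0],0],[[0,0,8.3],[0,0,0],0],[[0,0,8.3],[0,0,0],0]]'
python3 - <<'E'
from h import *
cv2.imwrite("pics/wrist2.png",viewer.snapshot("wrist")[:,:,::-1])
E
```

```text
-30 -> 88 [[np.float64(0.24), np.float64(0.57)], [np.float64(0.69), np.float64(1.51)], [np.float64(1.02), np.float64(2.51)], [np.float64(1.2), np.float64(3.54)], [np.float64(1.24), np.float64(4.58)], [np.float64(1.13), np.float64(5.62)], [np.float64(0.87), np.float64(6.64)], [np.float64(0.48), np.float64(7.61)], [np.float64(-0.04), np.float64(8.51)], [np.float64(-0.69), np.float64(9.34)], [np.float64(-1.44), np.float64(10.07)], [np.float64(-2.29), np.float64(10.68)], [np.float64(-3.21), np.float64(11.17)], [np.float64(-4.19), np.float64(11.53)], [np.float64(-5.22), np.float64(11.75)]]
82
96 -> 240 [[np.float64(-1.83), np.float64(0.03)], [np.float64(-2.86), np.float64(-0.15)], [np.float64(-3.85), np.float64(-0.47)], [np.float64(-4.79), np.float64(-0.93)], [np.float64(-5.66), np.float64(-1.52)], [np.float64(-6.44), np.float64(-2.22)], [np.float64(-7.11), np.float64(-3.02)], [np.float64(-7.67), np.float64(-3.91)], [np.float64(-8.09), np.float64(-4.86)], [np.float64(-8.38), np.float64(-5.87)], [np.float64(-8.53), np.float64(-6.9)], [np.float64(-8.53), np.float64(-7.95)], [np.float64(-8.38), np.float64(-8.99)], [np.float64(-8.09), np.float64(-9.99)], [np.float64(-7.67), np.float64(-10.95)], [np.float64(-7.11), np.float64(-11.84)], [np.float64(-6.44), np.float64(-12.64)], [np.float64(-5.66), np.float64(-13.34)], [np.float64(-4.79), np.float64(-13.92)]]
240
248 -> 330 [[np.float64(0.94), np.float64(-0.46)], [np.float64(1.94), np.float64(-0.78)], [np.float64(2.97), np.float64(-0.96)], [np.float64(4.01), np.float64(-1.0)], [np.float64(5.05), np.float64(-0.89)], [np.float64(6.07), np.float64(-0.64)], [np.float64(7.04), np.float64(-0.25)], [np.float64(7.94), np.float64(0.28)], [np.float64(8.77), np.float64(0.92)], [np.float64(9.5), np.float64(1.67)], [np.float64(10.11), np.float64(2.52)]]
328
time: 2.6
tool_pos: [504.0, 19.9, 208.3]
tcp_rot: [-179.9, -0.0, 101.2]
ft_force: [-0.4, 0.4, 0.7]
finger_gap: 0.1
```

View pics/wrist2.png

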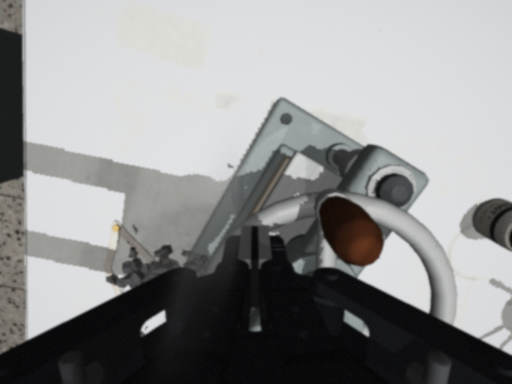

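```bash
python3 -m inch '[[[0.24,0.57,-0.4],[0,0,0],0],[[0.69,1.51,-0.8],[0,0,0],0],[[1.02,2.51,-0.8],[0,0,0],0],[[1.2,3.54,-0.8],[0,0,0],0],[[1.24,4.58,-0.8],[0,0,0],0],[[1.24,4.58,-0.8],[0,0,0],0]]'
python3 - <<'E'
from h import *
s=telemetry.sense();print(s["tool_pos"],s["ft_force"])
w=viewer.snapshot("wrist");cv2.imwrite("pics/wrist3.png",w[:,:,::-1])
for c,b in handle(w,(200,150,450,330)):print(c,b,wplane(s,c,220))
E
```

```text
time: 3.25
tool_pos: [548.7, 40.9, 217.1]
tcp_rot: [179.9, -0.0, 101.1]
ft_force: [0.1, 0.2, 0.4]
finger_gap: 0.2
[548.7360445   40.90327326 217.14563427] [0.14099924 0.18180132 0.4163791 ]
[309.41176471 263.20196078] [292 251  39  25 510] [575.631133    41.10318237 220.        ]
```

View pics/wrist3.png

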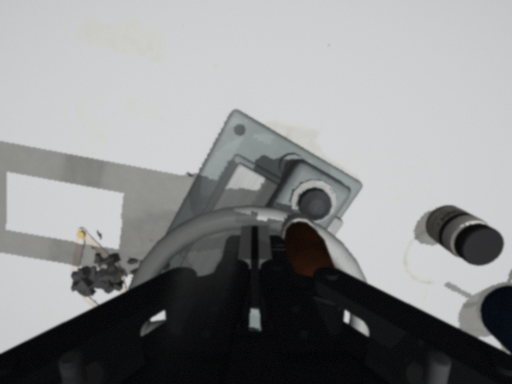

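```bash
python3 -m inch '[[[-0.11,1.04,0],[0,0,0],0],[[-0.37,2.06,0],[0,0,0],0],[[-0.76,3.03,0],[0,0,0],0],[[-1.28,3.93,0],[0,0,0],0],[[-1.93,4.76,0],[0,0,0],0],[[-2.68,5.49,0],[0,0,0],0],[[-3.53,6.1,0],[0,0,0],0],[[-4.45,6.59,0],[0,0,0],0],[[-5.43,6.95,0],[0,0,0],0],[[-6.46,7.17,0],[0,0,0],0],[[-7.5,7.24,0],[0,0,0],0],[[-8.54,7.17,0],[0,0,0],0],[[-9.57,6.95,0],[0,0,0],0],[[-9.57,6.95,0],[0,0,0],0]]'
python3 - <<'E'
from h import *
s=telemetry.sense();print(s["tool_pos"],s["ft_force"])
for n in("side","wrist","top"): cv2.imwrite(f"pics/{n}4.png",viewer.snapshot(n)[:,:,::-1])
a=cv2.imread("pics/side4.png")[120:245,190:350]; cv2.imwrite("pics/sidec4.png",cv2.resize(a,None,fx=4,fy=4))
E
```

```text
time: 4.7
tool_pos: [634.2, -42.4, 217.8]
tcp_rot: [180.0, 0.1, 101.0]
ft_force: [-0.2, 0.4, 0.3]
finger_gap: -0.0
[634.15572095 -42.38519319 217.77688726] [-0.22767652  0.37987875  0.26396437]
```

View pics/wrist4.png

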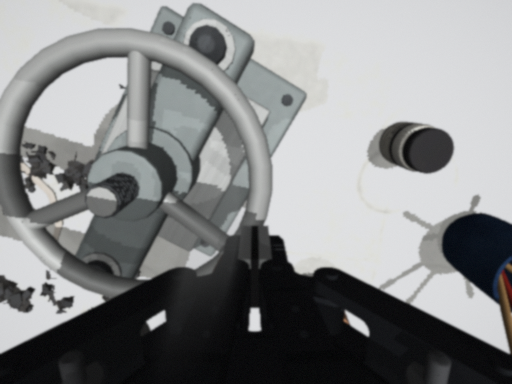

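View pics/sidec4.png

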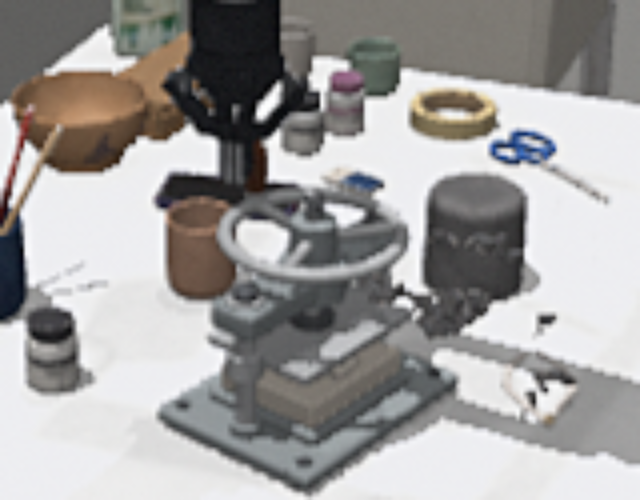

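```bash
python3 -m inch '[[[-0.98,-0.36,0],[0,0,0],0],[[-1.9,-0.85,0],[0,0,0],0],[[-2.75,-1.46,0],[0,0,0],0],[[-3.5,-2.19,0],[0,0,0],0],[[-4.15,-3.02,0],[0,0,0],0],[[-4.67,-3.92,0],[0,0,0],0],[[-5.06,-4.89,0],[0,0,0],0],[[-5.32,-5.91,0],[0,0,0],0],[[-5.43,-6.95,0],[0,0,0],0],[[-5.39,-7.99,0],[0,0,0],0],[[-5.21,-9.02,0],[0,0,0],0],[[-4.88,-10.02,0],[0,0,0],0],[[-4.43,-10.96,0],[0,0,0],0],[[-3.84,-11.83,0],[0,0,0],0],[[-3.84,-11.83,0],[0,0,0],0]]'
python3 - <<'E'
from h import *
s=telemetry.sense();print(s["tool_pos"],s["ft_force"])
for n in("side","wrist"): cv2.imwrite(f"pics/{n}5.png",viewer.snapshot(n)[:,:,::-1])
a=cv2.imread("pics/side5.png")[120:245,190:350]; cv2.imwrite("pics/sidec5.png",cv2.resize(a,None,fx=4,fy=4))
E
```

```text
time: 6.35
tool_pos: [523.7, -99.7, 217.0]
tcp_rot: [-179.9, -0.1, 101.1]
ft_force: [-0.5, 0.7, -0.1]
finger_gap: 0.1
[523.66422403 -99.65250411 216.98340689] [-0.51422482  0.65724412 -0.0547398 ]
```

View pics/wrist5.png

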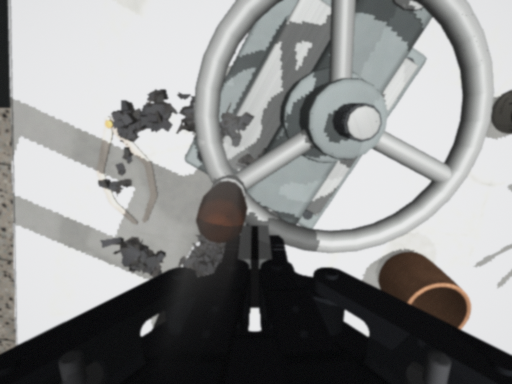

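View pics/sidec5.png

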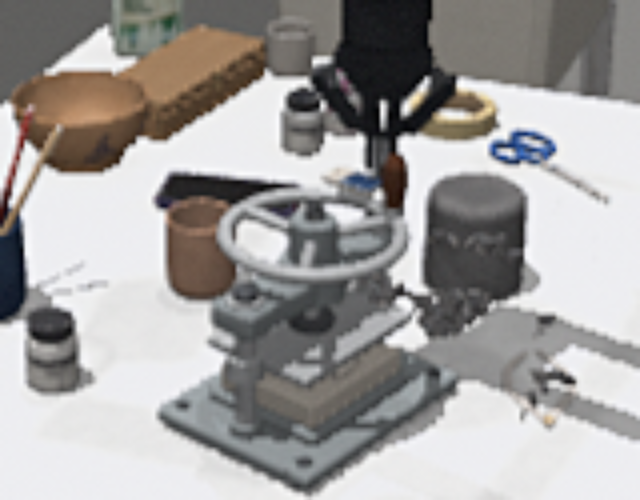

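Run:
```python
from h import *
s=telemetry.sense()
w=cv2.imread("pics/wrist5.png")[:,:,::-1]
for z in (207,215,224): print(wplane(s,(364,122),z))
# rim outer ellipse: fit to bright wheel pixels, top-of-rim height
for c,b in handle(w,(180,150,250,245)): print(c,b,wplane(s,c,215))
print("hub top",wplane(s,(347,121),190))
```

```text
[562.45587196 -31.81979031 207.        ]
[559.60686076 -31.90762322 215.        ]
[556.40172315 -32.00643525 224.        ]
[221.67585302 214.76115486] [201 201  42  26 762] [506.58551577 -85.66943703 215.        ]
hub top [559.86562391 -32.82993567 190.        ]
```

```bash
python3 -m inch '[[[0.7,-0.78,0],[0,0,0],0],[[1.5,-1.45,0],[0,0,0],0],[[2.39,-2,0],[0,0,0],0],[[3.34,-2.43,0],[0,0,0],0],[[4.35,-2.72,0],[0,0,0],0],[[5.39,-2.86,0],[0,0,0],0],[[6.43,-2.86,0],[0,0,0],0],[[7.47,-2.72,0],[0,0,0],0],[[8.48,-2.43,0],[0,0,0],0],[[9.43,-2,0],[0,0,0],0],[[10.32,-1.45,0],[0,0,0],0],[[10.73,-1.13,0],[0,0,0],0],[[11.12,-0.78,0],[0,0,0],0],[[11.4,-0.5,0],[0,0,0],0],[[11.66,-0.2,0],[0,0,0],0],[[11.66,-0.2,0],[0,0,0],0]]'
python3 - <<'E'
from h import *
s=telemetry.sense();print(s["tool_pos"],s["ft_force"])
w=viewer.snapshot("wrist"); S=viewer.snapshot("side")
cv2.imwrite("pics/wrist6.png",w[:,:,::-1]);cv2.imwrite("pics/side6.png",S[:,:,::-1])
for c,b in handle(w,(200,130,400,330)): print(c,b,wplane(s,c,212))
for c,b in handle(S,(250,165,300,190)): print("side",c,b,plane("side",c,212))
E
```

```text
time: 8.05
tool_pos: [501.1, 14.0, 217.3]
tcp_rot: [180.0, -0.0, 101.1]
ft_force: [-1.2, -1.1, -0.4]
finger_gap: 0.4
[501.06582276  14.00380258 217.26265588] [-1.20617758 -1.10613426 -0.39652736]
[303.29746444 229.93073593] [ 281  202   45   51 1617] [523.1769004   26.98151358 212.        ]
side [273.078125 178.5625  ] [271 172   6  14  64] [517.97667624  31.01109922 212.        ]
```

View pics/wrist6.png

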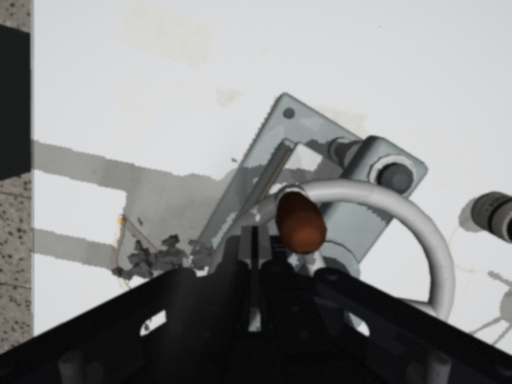

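View pics/side6.png

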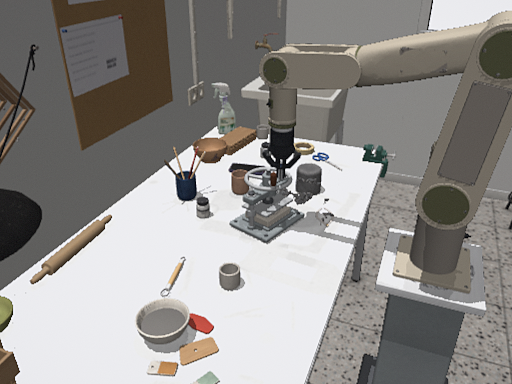

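```bash
python3 -m inch '[[[0.25,0.32,0],[0,0,0],0],[[0.47,0.63,0],[0,0,0],0],[[0.65,0.91,0],[0,0,0],0],[[0.81,1.18,0],[0,0,0],0],[[0.94,1.42,0],[0,0,0],0],[[1.05,1.65,0],[0,0,0],0],[[1.05,1.65,0],[0,0,0],0]]'
python3 - <<'E'
from h import *
s=telemetry.sense();print(s["tool_pos"],s["ft_force"])
w=viewer.snapshot("wrist"); S=viewer.snapshot("side")
cv2.imwrite("pics/wrist7.png",w[:,:,::-1]);cv2.imwrite("pics/side7.png",S[:,:,::-1])
for c,b in handle(w,(200,130,400,330)): print(c,b,wplane(s,c,212))
for c,b in handle(S,(250,165,300,190)): print("side",c,b,plane("side",c,212))
S0=cv2.imread("pics/side0.png")[:,:,::-1]
def sub(S): # weighted redness centroid
    p=S[172:186,255:285].astype(float); wt=np.clip(p[...,0]-p[...,2]-8,0,None); return (wt*np.arange(255,285)).sum()/wt.sum(),wt.sum()
print(sub(S0),sub(S),sub(cv2.imread("pics/side6.png")[:,:,::-1]))
a=np.vstack([S0[150:200,230:310],S[150:200,230:310]]);cv2.imwrite("pics/cmp7.png",cv2.resize(a,None,fx=6,fy=6)[:,:,::-1])
E
```

```text
time: 8.85
tool_pos: [515.2, 27.4, 217.3]
tcp_rot: [180.0, -0.0, 101.1]
ft_force: [-1.6, 0.4, -1.1]
finger_gap: -0.1
[515.2467819   27.40517667 217.29858536] [-1.59518731  0.42424037 -1.13903298]
[309.42364865 241.18040541] [ 287  215   45   50 1480] [541.73310584  35.14071044 212.        ]
side [266.83823529 178.44117647] [264 172   6  14  68] [536.85166601  37.69934804 212.        ]
(np.float64(264.95188284518827), np.float64(1912.0)) (np.float64(266.9010331702012), np.float64(1839.0)) (np.float64(272.98875772906126), np.float64(1779.0))
```

View pics/cmp7.png

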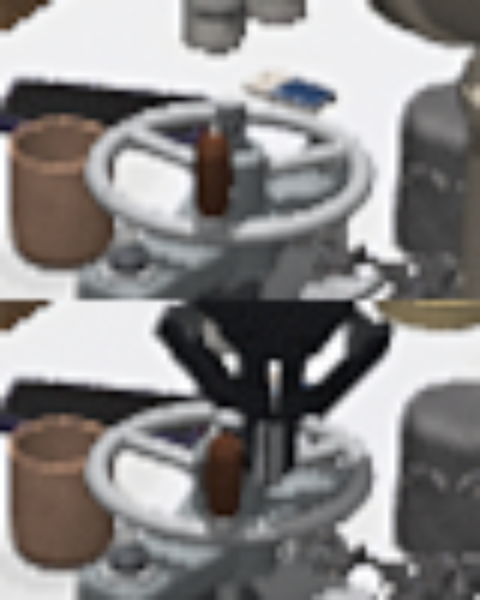

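```bash
python3 -m inch '[[[0.07,0.15,0],[0,0,0],0],[[0.13,0.3,0],[0,0,0],0],[[0.18,0.43,0],[0,0,0],0],[[0.18,0.43,0],[0,0,0],0]]'
python3 - <<'E'
from h import *
s=telemetry.sense();print(s["tool_pos"],s["ft_force"])
w=viewer.snapshot("wrist"); S=viewer.snapshot("side")
cv2.imwrite("pics/side8.png",S[:,:,::-1])
for c,b in handle(w,(200,130,400,330)): print(c,b,wplane(s,c,212))
for c,b in handle(S,(250,165,300,190)): print("side",c,b,plane("side",c,212))
S0=cv2.imread("pics/side0.png")[:,:,::-1]
def sub(S,t=8):
    p=S[172:186,255:285].astype(float); wt=np.clip(p[...,0]-p[...,2]-t,0,None); return (wt*np.arange(255,285)).sum()/wt.sum(),wt.sum()
print(sub(S0),sub(S),sub(S0,25),sub(S,25))
E
```

```text
time: 9.35
tool_pos: [518.9, 29.6, 217.3]
tcp_rot: [180.0, -0.0, 101.1]
ft_force: [-2.0, -0.2, -0.3]
finger_gap: 0.2
[518.94730217  29.64636784 217.27240295] [-2.01270733 -0.16598154 -0.28281533]
[311.53846154 219.38461538] [309 217   5   5  13] [543.65662548  48.72174604 212.        ]
[309.38592896 243.64480874] [ 287  220   44   47 1464] [545.72699871  36.0953934  212.        ]
side [265.46478873 178.32394366] [263 172   6  14  71] [541.22910207  38.58231952 212.        ]
(np.float64(264.95188284518827), np.float64(1912.0)) (np.float64(265.4791220556745), np.float64(1868.0)) (np.float64(264.75724137931036), np.float64(725.0)) (np.float64(265.4891485809683), np.float64(599.0))
```

```bash
python3 -m inch '[[[0.03,0.07,0],[0,0,0],0],[[0.06,0.14,0],[0,0,0],0],[[0.06,0.14,0],[0,0,0],0],[[-0.1,-0.5,0],[0,0,0],0],[[-0.5,-1.3,0],[0,0,0],0],[[-0.8,-1.8,-1.5],[0,0,0],0],[[-0.8,-1.86,-4],[0,0,0],0],[[-0.8,-1.86,-6.5],[0,0,0],0],[[-0.8,-1.86,-7.52],[0,0,0],0],[[-0.8,-1.86,-7.52],[0,0,0],0],[[-0.8,-1.86,-7.52],[0,0,0],0]]'
python3 - <<'E'
from h import *
s=telemetry.sense();print(s["tool_pos"],s["ft_force"])
w=viewer.snapshot("wrist"); S=viewer.snapshot("side")
cv2.imwrite("pics/side9.png",S[:,:,::-1]);cv2.imwrite("pics/wrist9.png",w[:,:,::-1])
for c,b in handle(w,(280,150,350,215)): print(c,b,wplane(s,c,220))
for c,b in handle(S,(250,165,300,190)): print("side",c,b,plane("side",c,212))
S0=cv2.imread("pics/side0.png")[:,:,::-1]
def sub(S,t=8):
    p=S[172:186,255:285].astype(float); wt=np.clip(p[...,0]-p[...,2]-t,0,None); return (wt*np.arange(255,285)).sum()/wt.sum(),wt.sum()
print(sub(S0),sub(S),sub(S0,25),sub(S,25))
a=np.vstack([S0[150:200,230:310],S[150:200,230:310]]);cv2.imwrite("pics/cmp9.png",cv2.resize(a,None,fx=6,fy=6)[:,:,::-1])
w0=cv2.imread("pics/wrist1.png")[:,:,::-1]
a=np.hstack([w0[140:290,200:400],w[140:290,200:400]]);cv2.imwrite("pics/cmp9w.png",cv2.resize(a,None,fx=2,fy=2)[:,:,::-1])
E
```

```text
time: 10.55
tool_pos: [501.9, 18.1, 292.0]
tcp_rot: [-180.0, -0.0, 101.1]
ft_force: [-0.8, -0.0, -1.0]
finger_gap: -0.3
[501.91580162  18.05587247 292.00632358] [-0.84233087 -0.04530618 -0.95767988]
[320.26624406 183.80348653] [306 169  29  29 631] [544.35594291  40.65026834 220.        ]
side [265.07575758 178.39393939] [263 172   6  14  66] [542.21716442  39.50489469 212.        ]
(np.float64(264.95188284518827), np.float64(1912.0)) (np.float64(265.129927817879), np.float64(1801.0)) (np.float64(264.75724137931036), np.float64(725.0)) (np.float64(264.95812395309883), np.float64(597.0))
```

View pics/cmp9.png

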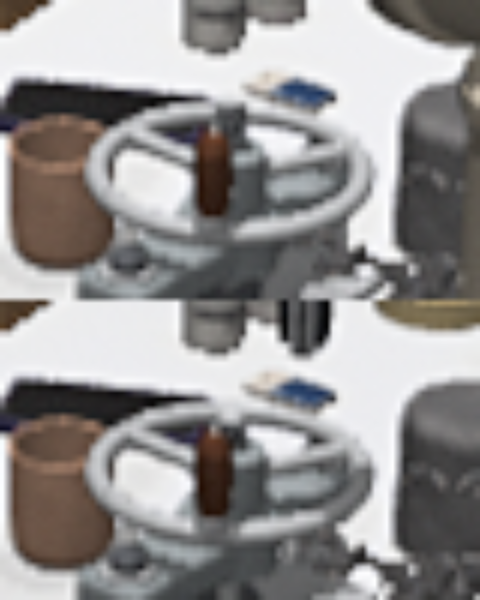

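View pics/cmp9w.png

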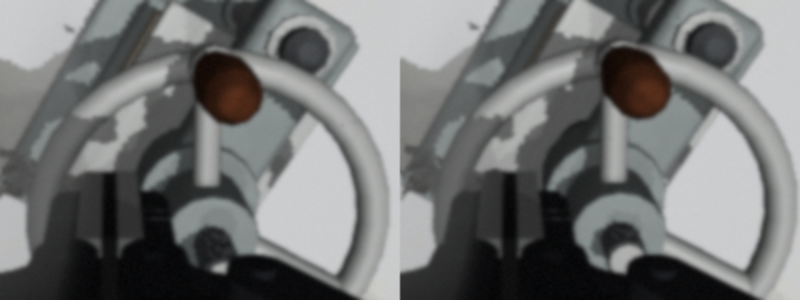

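```bash
python3 -m inch '[[[0,0,-3],[0,0,0],0],[[0,0,-5],[0,0,0],0],[[2,-1.5,-5],[0,0,0],0],[[6.5,-3,-5],[0,0,0],0],[[11,-4.5,-5],[0,0,0],0],[[15.5,-6,-5],[0,0,0],0],[[20,-7.5,-5],[0,0,0],0],[[24.5,-9,-5],[0,0,0],0],[[29,-10.5,-5],[0,0,0],0],[[33.5,-12,-5],[0,0,0],0],[[37,-13,-5],[0,0,0],0],[[39,-14,-5],[0,0,0],0],[[40,-14,-5],[0,0,0],0],[[40,-14,-5],[0,0,0],0],[[40,-14,-5],[0,0,0],0]]'
python3 - <<'E'
from h import *
S=viewer.snapshot("top");cv2.imwrite("pics/top10.png",S[:,:,::-1])
D=viewer.snapshot("side");cv2.imwrite("pics/side10.png",D[:,:,::-1])
S0=cv2.imread("pics/top0.png")[:,:,::-1];D0=cv2.imread("pics/side0.png")[:,:,::-1]
def sub(S,x0,x1,y0,y1,t=8):
    p=S[y0:y1,x0:x1].astype(float); wt=np.clip(p[...,0]-p[...,2]-t,0,None); g=np.mgrid[y0:y1,x0:x1]; return (wt*g[1]).sum()/wt.sum(),(wt*g[0]).sum()/wt.sum()
for I in(S0,S):print(sub(I,240,260,200,220))
for I in(D0,D):print(sub(I,255,285,170,188))
a=np.vstack([S0[130:270,120:410],S[130:270,120:410]]);cv2.imwrite("pics/cmp10.png",cv2.resize(a,None,fx=2,fy=2)[:,:,::-1])
E
```

```text
time: 12.15
tool_pos: [288.0, 383.0, 341.8]
tcp_rot: [-180.0, 0.1, 101.1]
ft_force: [1.1, 0.6, 0.0]
finger_gap: -0.2
(np.float64(248.9320882852292), np.float64(210.80475382003397))
(np.float64(248.9108280254777), np.float64(210.95859872611464))
(np.float64(264.94851794071764), np.float64(177.42069682787312))
(np.float64(265.1435977190254), np.float64(177.46086054950752))
```

View pics/cmp10.png

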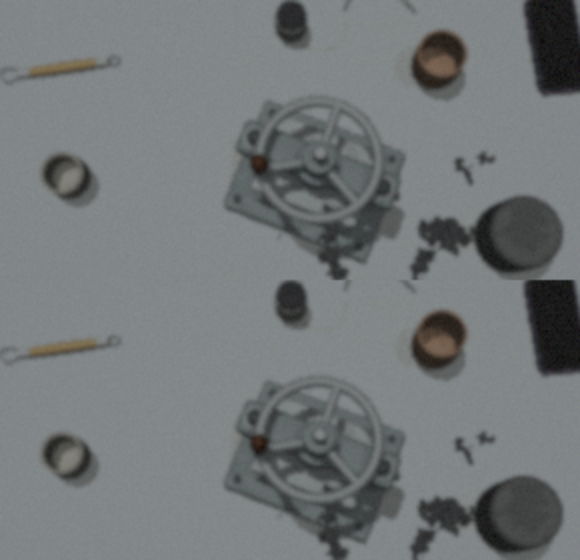

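View pics/side10.png

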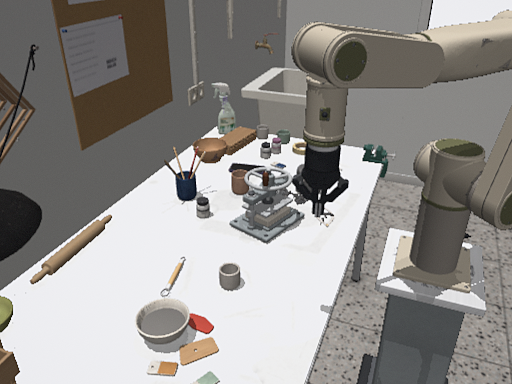

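```bash
python3 -c "
from bench import r
print(r.hand_in())"
```

```text
the job is handed in; nothing more can be done
None
```

I turned the hand wheel clockwise through one full turn and handed the job in at about 12 s. The shut fingers pushed the handle from behind, without gripping it, and the arm then lifted off and withdrew clear of everything.

**Handle position:** it is back where it started. Before and after, it agrees to about 0.2 px in the top and side views, and to about 0.4 mm in the wrist view, roughly 0.5° of wheel angle or better.

**Other things:** the cups, pot, jar and ribbon tool look unmoved in the before and after pictures. I did not measure the tile or the calliper separately.

**Forces:** the wrist force readings at the end of each move stayed within about 2 N.

No check failed. The side view leaves open that the turn is a fraction of a degree short.

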